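# Set a half-carved tile in the carving board and lock it with the cam lever

## Task

Get the half-carved tile ready for cutting: without picking anything up, push it across the carving board with the fingertips until it lies square and fully home against both wooden fences, in their corner. Then push the cam lever round by its knob until the cam grips the tile tightly against the far fence, and leave it locked there; leave the gouge, the eraser and the whetstone alone.

Things in the scene. Friction and masses are not known exactly. Their poses are not given: they have to be found in the camera images.
- board: Carving board of pale plywood, 190 mm (x) by 400 mm (y) by 12 mm, screwed to the table: it cannot move. Origin: centre of its underside, on the table. Board +x points away from the robot, +y to the robot's left, turned by at most 0.2 rad. Its top is at z = 12 mm. Two brown wooden fences on it, 14 mm high, meet in its far left corner.
- far_fence (a point): Middle of the far fence's inner face (which looks to board -x), at the board's top: board x = +75 mm, y = 0. The face runs along board y from -180 to +180 mm, 14 mm high. Axes as the board's.
- left_fence (a point): Middle of the left fence's inner face (which looks to board -y), at the board's top: board x = +32 mm, y = +180 mm. The face runs along board x from -30 mm to the far fence, 14 mm high. Axes as the board's.
- tile: Half-carved wooden tile with a blue inked face, 90 mm (its x) by 118 mm (its y) by 9 mm thick, 45 to 85 g, loose on the right half of the board, turned at most 0.35 rad from the board's axes. Origin: centre of its underside. Its 118 mm side goes along the far fence; push it straight, no half turn.
- seat (a point): Where the tile's origin is when the tile is home in the corner of the fences: on the board's top, at board x = +30 mm, y = +121 mm; axes as the board's.
- cam_lever (a joint): Angle (rad) of the dark wooden cam lever on the near side of the seat. Starts at 0 to 0.3; at 0 the handle points along board -x (to the robot) and the cam is 10 mm clear of a seated tile. It grows anticlockwise from above, almost to the handle pointing right (board -y). The cam meets a seated tile at 1.40 and is tight at 1.43 to 1.50; the empty lever stops at 1.57. Stiff: stays where left.
- cam_pivot (a point): The lever's vertical pivot bolt, at the board's top: board x = -37 mm, y = +130 mm. The cam is a disc of 24 mm radius, its centre 12 mm off the pivot towards the handle, from 2 to 14 mm above the board's top.
- lever_knob (a point): Top of the lever's upright round finger knob: 19 mm diameter, 88 mm from the pivot, from 2 to 34 mm above the board's top (this point: 34 mm). The handle is a bar 14 mm wide, 2 to 14 mm above the board's top. When open it overhangs the board's near edge. About 1.5 N at the knob turns the lever, 5 to 12 N tightens it.
- gouge: Carving gouge with an orange-brown wooden handle, 22 x 135 x 18 mm, lying loose on the table to the left of the board; leave it. Origin: centre of its underside; it lies along its y.
- rubber: Eraser in a card sleeve, 23 x 44 x 12 mm, loose on the table in front of the board; leave it. Origin: centre of its underside.
- stone: Two-layer whetstone block, 40 x 110 x 17 mm, loose on the table to the left of the board, towards the robot; leave it. Origin: centre of its underside.

How it is judged:
On the way, in this order (a step that is already met when the one before it is completed fails the run):
1. the tile lies home against both fences while the cam lever still stands open (x of tile in the frame of seat above -0.003 m and y of tile in the frame of seat above -0.003 m and angle between the x axis of tile and the x axis of board, either way round below 0.03 rad and value of joint cam_lever below 0.6 rad), for 0.2 s.
2. the cam grips the tile (value of joint cam_lever above 1.2 rad and contact force between cam_lever and tile above 5 N), for 0.2 s.
At the end, for the whole second after the job is handed in: The tile lies flat, within 2.5 mm of home against the far and the left fence and square to them within 0.025 rad; the cam lever is turned past 1.2 rad and its cam presses the tile with more than 5 N; everything is at rest and never was the tile lifted or another thing moved (all of step 2 and x of tile in the frame of seat between -0.0025 and 0.004 m and y of tile in the frame of seat between -0.0025 and 0.004 m and z of tile in the frame of seat below 0.003 m and angle between the x axis of tile and the x axis of board, either way round below 0.025 rad and linear speed of tile below 0.01 m/s); the robot touches nothing.
It fails at once if the tile is lifted off the board (more than 6 mm) or tipped (more than about 8 degrees) (z of tile in the frame of board above 0.018 m or angle between tile's own z axis and vertical above 0.14 rad).
It fails at once if the gouge, the eraser or the whetstone is moved by more than 10 mm (distance of any of gouge, rubber, stone from where it was at the start of the episode above 0.01 m).
It also fails if it takes over 67 s, if anything falls off the work surface, if the arm or the gripper's body presses on something with over 40 N, if the wrist force passes 120 N, or if a joint passes its speed limit or range.

## Robot

A 6-joint arm with a two-finger parallel gripper is mounted at the origin on a cart in front of the work surface, level with it; the furniture and walls round the work are solid. World frame = base frame: x ahead of the robot, y to its left, z up, the work surface at z = 0. Lengths are in m, angles in rad, forces in N, time in s.
With the tool pointing down it reaches from about 0.375 to 0.9 m from the base axis. Payload 3.1 kg.
Tool frame: the origin (TCP) lies at the very end of the fingers, on their centre line; the grasp point (between the pads) lies 19 mm behind it; z points along the fingers, y is the line along which they close (so a half turn about z gives the same grasp; the last joint's range is limited). The gripper opens to 87 mm and grips with 3 to 60 N. Pads are 19 mm wide; open, the fingers measure 117 mm over their backs; the gripper's body (75 mm by 190 mm) begins 51 mm behind the grasp point.
Start: joints at [1.137, 0.527, 1.433, -0, 1.181, -0.178], TCP at [0.158, 0.605, 0.223] pointing down, gripper open.
Joint ranges: [-3.08, 3.08], [-0.75, 2.2], [0.22, 2.44], [-1.43, 4.57], [0, 2.65], [-2.85, 2.85]. Speed limits (rad/s): [2.79, 2.79, 3.14, 3.14, 3.14, 3.14].

## Interface

Orientations are given as a rotation vector (axis times angle).
In Python, from workcell import manip gives the robot as it stands.
- The arm moves only by the tool jog_arm, never from a script. Its argument "steps" is a list that holds one entry, the list of rows, each a list of 5 numbers: the shift along the tool's x, y, z as a fraction of full scale, then the turn about the tool's z as a fraction of full scale, then the finger opening in mm, from 0 to 87. A call has 1 to 5 rows; each row shifts and turns the commanded pose from where the row before left it, along the tool's axes as they then stand; what a row does not reach is not made up. Full scale, the value 1, is 0.04 m for a shift and 6 degrees for a turn. A row lasts 1/8 s, in which the tool goes at most 62.5 mm and 10.7 degrees, less where a joint would pass 70% of its speed; a pose out of reach is approached as far as the arm can. A call with a number of a shift or a turn outside -1 to 1 is refused whole. A call with a gripper value outside its range is refused whole. The fingers move at their own pace and stop on an object; "grip_force" is the grip in N (left out, the last holds). Time passes only in rows, so rows that do not move let the fingers close. It gives the time, the measured TCP pose, the force, the opening and the grip force at its end, in the units of the state.
- manip.observe(): the state, without advancing time (a new reading comes with each control period).
- manip.grab_frame(name): name is "side" or "top"; returns a dict with "frame" (400x640x3 uint8, red, green, blue), "vfov" (degrees; the focal length in pixels is half the picture's height over the tangent of half this angle, whatever the lens; pixels are square), "cx", "cy" (the principal point, pixels), "D" ([k1, k2, p1, p2, k3] as OpenCV has them; the pictures are not rectified), "R" (3x3) and "t" (3): a world point X has camera coordinates R X + t. Camera axes: x right, y down, z forward; pixel columns grow to the right and rows downward; lengths in m; the calibration is good to about 2 mm. A picture is of the moment at which its call begins. There is no depth.
- manip.close_job(): hands the job in; it is judged then, once.
Trained networks look in a picture, given as the dict that the camera call returned (one of the last four; its "shot" number tells which), for a name from the list of things; names that differ only in an ending like _2 or _b are one class to them, and where a whole thing is asked for, a point or a joint stands for the part that bears it (a point fixed in the world has none). Each returns a list of dicts, best first, with "conf" (0 to 1); they miss things now and then, are a little off and sometimes report something else, mostly with a low value. They report only what shows in the picture. A call takes as long as a camera call.
- manip.boxes_of(label, picture): "position" ([x, y, z] in m, in world coordinates, good to about 4 mm: the middle of the surface that is visible of it).
- manip.spot_point(label, picture): "position" ([x, y, z] in m, in world coordinates, good to about 4 mm: a listed point, or the origin of a listed thing).
The state is a dict: "time_s": time; "q": joint angles; "joint_vel": joint speeds; "joint_efforts": joint torques, N m; "position": TCP position; "tool_rot": TCP orientation; "ft_force": force on the tool from outside, world axes, zero at the start; "ft_torque": the same for the moment, N m; "finger_gap": finger opening in m; "finger_force": force on a finger pad.
Only numpy, scipy, OpenCV 4.12 (cv2) and the standard library are available. Lean on these libraries where they do the work, as an engineer would, in place of code of your own. Each camera call takes 0.05 s, during which the arm holds its last target. There are 200 camera calls.

## Working session

There is one attempt and no reset: what is moved stays moved. The work goes in short steps, Python scripts to look and compute and a tool call to move; the robot and the scene stay as the last step left them, time stands still between calls to the robot, and variables do not carry over. Pictures are saved under pics/ and viewed, at most 10 in all, crops included, and the job is handed in when it is done.

Besides the shell and the picture viewer there is one more tool, called after "Request:" as a command line: name --argument value ..., lists and objects as JSON in quotes. jog_arm: Moves the arm, as the interface text tells. Shift numbers are shares of 0.04 m and turn numbers shares of 6 degrees, none past 1 either way. Its arguments: {"type":"object","properties":{"steps":{"type":"array","items":{"type":"array","items":{"type":"array","items":{"type":"number"}}}},"grip_force":{"type":"number"}},"required":["steps"]}

```bash
mkdir -p pics; cat > h.py <<'E'
import numpy as np, cv2
from workcell import manip
def proj(p,P):
    f=200/np.tan(np.radians(p["vfov"])/2)
    K=np.array([[f,0,p["cx"]],[0,f,p["cy"]],[0,0,1.]])
    return cv2.projectPoints(np.atleast_2d(P).astype(float),cv2.Rodrigues(np.array(p["R"]))[0],np.array(p["t"],float),K,np.array(p["D"],float))[0][:,0]
def unproj(p,uv,z):
    f=200/np.tan(np.radians(p["vfov"])/2)
    K=np.array([[f,0,p["cx"]],[0,f,p["cy"]],[0,0,1.]])
    n=cv2.undistortPoints(np.array(uv,float).reshape(-1,1,2),K,np.array(p["D"],float))[:,0]
    R=np.array(p["R"]);t=np.array(p["t"]);c=-R.T@t
    d=np.c_[n,np.ones(len(n))]@R
    return c+d*((z-c[2])/d[:,2])[:,None]
E
python3 - <<'E'
from h import *
np.set_printoptions(precision=4,suppress=True)
for n in("top","side"):
    p=manip.grab_frame(n); cv2.imwrite(f"pics/{n}0.png",p["frame"][:,:,::-1])
    for l in("board","far_fence","left_fence","tile","seat","cam_pivot","lever_knob","gouge","rubber","stone"):
        for r in manip.spot_point(l,p)[:1]: print(n,l,np.array(r["position"]),round(r["conf"],2))
s=manip.observe();print(s["position"],s["tool_rot"],s["time_s"])
E
```

```text
top far_fence [0.6273 0.1307 0.0153] 0.92
top left_fence [0.6178 0.3142 0.0096] 0.92
top tile [0.5128 0.0777 0.0088] 0.72
top seat [0.6032 0.2645 0.0137] 0.57
top cam_pivot [0.5379 0.2761 0.012 ] 0.62
top lever_knob [0.4483 0.273  0.0453] 0.96
top gouge [ 0.6425  0.3697 -0.004 ] 0.88
top rubber [ 0.3798  0.0694 -0.001 ] 0.69
top stone [ 0.5002  0.4014 -0.0039] 0.7
side board [ 0.5501  0.145  -0.001 ] 0.61
side far_fence [0.6226 0.1368 0.0123] 0.75
side left_fence [0.6108 0.3174 0.0102] 0.93
side tile [0.5173 0.0776 0.0107] 0.6
side seat [0.602  0.2575 0.0142] 0.75
side cam_pivot [0.5394 0.2786 0.011 ] 0.86
side lever_knob [0.4481 0.2773 0.0463] 0.59
side gouge [0.6389 0.3664 0.0008] 0.75
side rubber [0.3844 0.0735 0.0033] 0.66
[0.1581 0.6046 0.2225] [ 0.4008  3.1159 -0.0001] 1.1
```

View pics/top0.png

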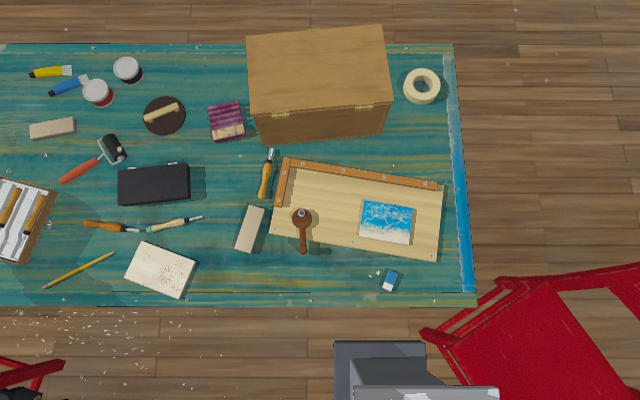

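View pics/side0.png

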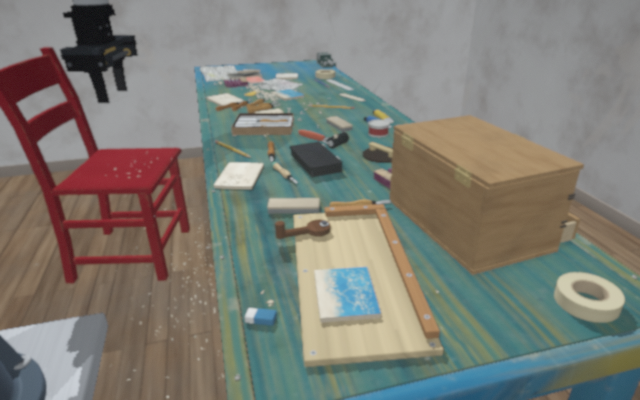

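The top view shows the board from pixel (270,155) to (445,260), with the far fence on its upper edge and the left fence at (282,182). The tile is near (387,221) and the lever runs from (302,215) to (304,250). The side view agrees and shows a tall box behind the far fence. I'll enlarge the top view to get corners.

```bash
python3 - <<'E'
import cv2
a=cv2.imread("pics/top0.png")[145:270,255:455]
cv2.imwrite("pics/crop0.png",cv2.resize(a,None,fx=4,fy=4,interpolation=cv2.INTER_CUBIC))
E
```

```text
(no output)
```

View pics/crop0.png

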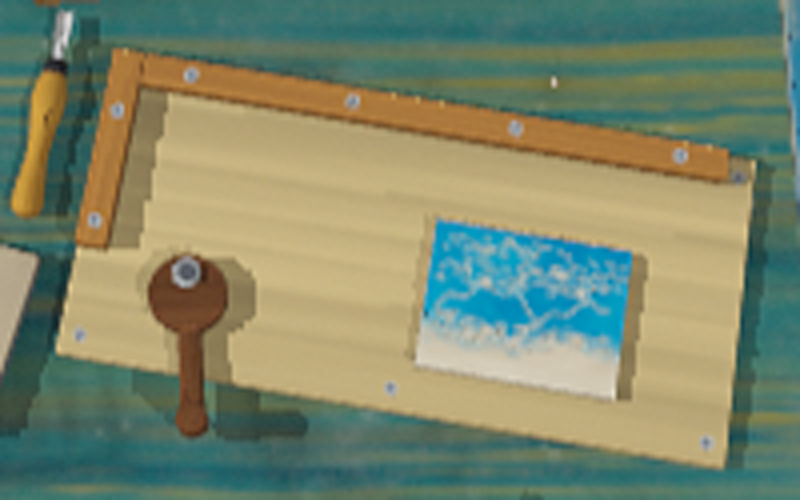

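```bash
cat > fit.py <<'E'
from h import *
from scipy.optimize import least_squares
np.set_printoptions(precision=4,suppress=True)
def fit(p,local,uv):  # local Nx3 (world z), planar pose
    f=lambda v:np.c_[v[0]+np.cos(v[2])*local[:,0]-np.sin(v[2])*local[:,1],v[1]+np.sin(v[2])*local[:,0]+np.cos(v[2])*local[:,1],local[:,2]]
    r=least_squares(lambda v:(proj(p,f(v))-uv).ravel(),[.55,.14,-.1],loss="soft_l1")
    return r.x,r.fun.reshape(-1,2)
E
python3 - <<'E'
from fit import *
p=manip.grab_frame("top")
c=lambda a:(np.array(a,float)+.5)/4-.5+[255,145]
L=np.array([[-95,-200,12],[-95,200,12],[95,-200,12],[75,180,26],[-30,180,26],[75,-180,26]])/1e3
b,r=fit(p,L,c([[727,468],[57,353],[757,160],[140,90],[107,246],[727,180]])); print("board",b,r.round(1).tolist())
T=np.array([[45,59,21],[45,-59,21],[-45,-59,21],[-45,59,21]])/1e3
t,r=fit(p,T,c([[436,220],[633,252],[617,400],[415,367]])); print("tile",t,r.round(1).tolist())
R=lambda a:np.array([[np.cos(a),-np.sin(a)],[np.sin(a),np.cos(a)]])
for n,q in(("seat",[.03,.121]),("piv",[-.037,.13]),("corner",[.075,.18])):print(n,b[:2]+R(b[2])@q)
print("tile in board",R(b[2]).T@(t[:2]-b[:2]),t[2]-b[2])
k=unproj(p,c([[190,418]]),.046)[0];pv=b[:2]+R(b[2])@[-.037,.13];d=R(b[2]).T@(k[:2]-pv)
print("knob",k,np.hypot(*d),"angle",np.arctan2(-d[1],-d[0]))
from scipy.spatial.transform import Rotation as Ro
print(Ro.from_rotvec(manip.observe()["tool_rot"]).as_matrix())
u=unproj(p,np.array([[248,138],[388,135]]),0.0);print("box front",u)
E
```

```text
board [ 0.551   0.1456 -0.1672] [[0.1, 0.1], [-0.5, 0.2], [0.1, -0.0], [-0.1, -1.6], [-0.1, 0.7], [0.4, -0.1]]
tile [ 0.5167  0.0801 -0.1626] [[0.2, 0.1], [-0.1, -0.1], [-0.2, 0.0], [0.2, 0.0]]
seat [0.6007 0.26  ]
piv [0.5362 0.28  ]
corner [0.6549 0.3107]
tile in board [-0.023  -0.0703] 0.004592604807481332
knob [0.4488 0.2764 0.046 ] 0.08747250674162484 angle 0.2087973322261936
[[-0.9675  0.253  -0.    ]
 [ 0.253   0.9675  0.    ]
 [ 0.      0.     -1.    ]]
box front [[0.7384 0.421  0.    ]
 [0.7472 0.062  0.    ]]
```

Request:
jog_arm --steps '[[[0,0,0,-0.85,70],[-0.77,-0.95,0,0,70],[-0.77,-0.95,0,0,70],[-0.77,-0.95,0,0,70],[-0.77,-0.95,0,0,70]]]'

```text
time_s: 1.78
position: [0.2551, 0.4331, 0.2227]
tool_rot: [0.261, 3.13, 0.001]
ft_force: [0.9, 0.7, -0.2]
finger_gap: 0.0698
finger_force: 0.0
```

Request:
jog_arm --steps '[[[-0.77,-0.95,0,0,70],[-0.77,-0.95,0.2,0,70],[-0.77,-0.95,0.2,0,70],[-0.77,-0.95,0.2,0,70],[-0.77,-0.95,0.2,0,70]]]'

```text
time_s: 2.4
position: [0.3757, 0.2201, 0.1907]
tool_rot: [0.261, 3.129, 0.001]
ft_force: [0.3, -0.3, -0.1]
finger_gap: 0.0699
finger_force: 0.0
```

Request:
jog_arm --steps '[[[-0.77,-0.95,0.2,0,70],[-0.77,-0.95,0.2,0,70],[-0.77,-0.95,0.2,0,70],[0,0,0.5,0,70],[0,0,0,0,70]]]'

```text
time_s: 3.02
position: [0.4461, 0.093, 0.1457]
tool_rot: [-0.264, -3.127, 0.0]
ft_force: [0.7, -0.4, 0.1]
finger_gap: 0.0699
finger_force: 0.0
```

```bash
cat > st.py <<'E'
from fit import *
from scipy.spatial.transform import Rotation as Ro
B=np.array([.551,.1456,-.1672]);c,s=np.cos(B[2]),np.sin(B[2])
o=manip.observe();d=o["position"][:2]-B[:2]
M=Ro.from_rotvec(o["tool_rot"]).as_matrix()
print("t",o["time_s"],"board xy mm",1e3*np.array([c*d[0]+s*d[1],-s*d[0]+c*d[1]]),"z",o["position"][2]*1e3,"tooly rel board y deg",np.degrees(np.arctan2(M[1,1],M[0,1])-B[2])-90,"F",o["ft_force"],"gap",o["finger_gap"],o["q"])
E
python3 st.py
```

```text
t 3.025 board xy mm [-94.715  -69.2854] z 145.6789191268367 tooly rel board y deg -0.06591171704444321 F [ 0.6893 -0.4117  0.1193] gap 0.06986269288014152 [-0.0405  0.4313  1.9226  0.0001  0.7909 -1.443 ]
```

Request:
jog_arm --steps '[[[0,0,1,0,70],[0,0,1,0,70],[0,0,1,0,70],[0,0,0.24,0,70],[0,0,0,0,70]]]'

```text
time_s: 3.65
position: [0.447, 0.0941, 0.0173]
tool_rot: [-0.26, -3.131, 0.0]
ft_force: [0.0, 0.3, 1.3]
finger_gap: 0.0703
finger_force: 0.0
```

Request:
jog_arm --steps '[[[-0.2,0,0,0,70],[-0.15,0,0,0,70],[-0.15,0,0,0,70],[-0.15,0,0,0,70],[-0.15,0,0,0,70]]]'

```text
time_s: 4.28
position: [0.4787, 0.0882, 0.017]
tool_rot: [-0.262, -3.13, 0.0]
ft_force: [-0.6, 0.3, 1.2]
finger_gap: 0.0701
finger_force: 0.3
```

```bash
python3 st.py
```

```text
t 4.275 board xy mm [-61.7642 -68.6247] z 17.025721182583357 tooly rel board y deg 0.019670502602593842 F [-0.6183  0.3345  1.1576] gap 0.07007779746930148 [-0.0478  0.7097  1.9239 -0.      0.5082 -1.4518]
```

Request:
jog_arm --steps '[[[-0.15,0,0.02,0,70],[-0.15,0,0,0,70],[-0.15,0,0,0,70],[-0.15,0,0,0,70],[-0.15,0,0,0,70]]]'

```text
time_s: 4.9
position: [0.5084, 0.0833, 0.0161]
tool_rot: [0.262, 3.131, -0.0]
ft_force: [0.0, -0.3, -0.2]
finger_gap: 0.0699
finger_force: 0.1
```

Request:
jog_arm --steps '[[[-0.05,0,0,0,70],[-0.05,0,0,0,70],[-0.05,0,0,0,70],[0,0,0,0,70]]]'

```text
time_s: 5.4
position: [0.5137, 0.0824, 0.0161]
tool_rot: [-0.262, -3.13, -0.0]
ft_force: [-1.2, -0.1, 1.0]
finger_gap: 0.0699
finger_force: 0.4
```

```bash
python3 st.py
```

```text
t 5.4 board xy mm [-26.2807 -68.5177] z 16.105500465764866 tooly rel board y deg 0.016737133636752333 F [-1.1715 -0.0616  1.0259] gap 0.06994504656948003 [-0.056   0.7295  1.839   0.0002  0.5736 -1.46  ]
```

Request:
jog_arm --steps '[[[-0.03,0,0,0,70],[-0.03,0,0,0,70],[-0.03,0,0,0,70],[0,0,0,0,70]]]'

```text
time_s: 5.9
position: [0.5138, 0.0823, 0.0159]
tool_rot: [-0.261, -3.123, -0.0]
ft_force: [-5.6, 2.3, 3.9]
finger_gap: 0.0701
finger_force: 3.3
```

```bash
python3 st.py; python3 - <<'E'
from h import *
p=manip.grab_frame("top")
a=p["frame"][145:270,255:455,::-1]
cv2.imwrite("pics/crop1.png",cv2.resize(a,None,fx=4,fy=4,interpolation=cv2.INTER_CUBIC))
E
```

```text
t 5.9 board xy mm [-26.1178 -68.5758] z 15.940464070884008 tooly rel board y deg 0.01962729945580577 F [-5.5642  2.2773  3.9429] gap 0.07010802663447878 [-0.0563  0.7311  1.8335  0.0006  0.5844 -1.4607]
```

View pics/crop1.png

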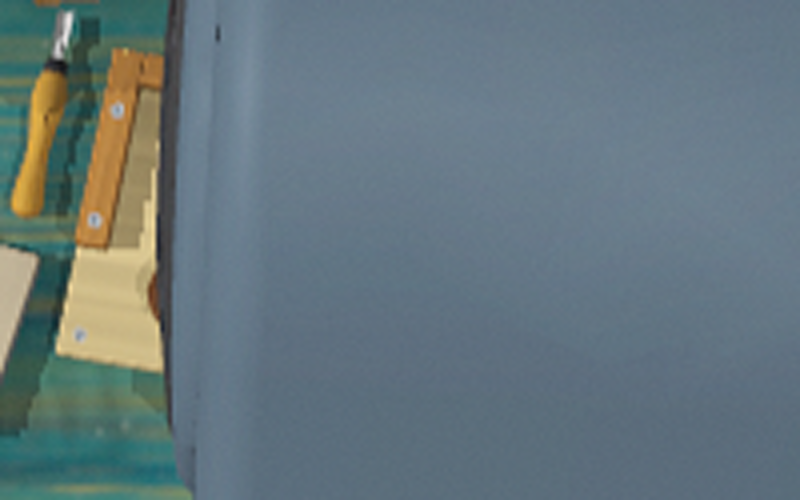

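The arm covers the tile in this crop, with only the left fence visible at (95,200). The force rise to about 6 N with no further motion shows the tile is against the far fence. I'll back off, rise and turn to push along the fence.

Request:
jog_arm --steps '[[[0.3,0,0,0,70],[0,0,-0.9,0,45],[0,0,-0.9,0,45],[-0.8,-1,0,0,45],[-0.8,-1,0,0,45]]]'

```text
time_s: 6.58
position: [0.5574, -0.0067, 0.0893]
tool_rot: [0.258, 3.126, -0.001]
ft_force: [-0.4, 0.5, -0.1]
finger_gap: 0.0465
finger_force: 0.0
```

Request:
jog_arm --steps '[[[0,0,0,1,45],[0,0,0,1,45],[0,0,0,1,45],[0,0,0,1,45],[0,0,0,1,45]]]'

```text
time_s: 7.2
position: [0.5564, -0.0062, 0.0883]
tool_rot: [1.067, 2.952, 0.0]
ft_force: [-0.5, 0.0, -0.7]
finger_gap: 0.0449
finger_force: 0.0
```

Request:
jog_arm --steps '[[[0,0,0,1,45],[0,0,0,1,45],[0,0,0,1,45],[0,0,0,1,45],[0,0,0,1,45]]]'

```text
time_s: 7.82
position: [0.5564, -0.0062, 0.0883]
tool_rot: [1.795, 2.575, 0.001]
ft_force: [-0.9, 0.3, 0.9]
finger_gap: 0.0448
finger_force: 0.0
```

Request:
jog_arm --steps '[[[0,0,0,1,45],[0,0,0,1,45],[0,0,0,1,45],[0,0,0,1,45],[0,0,0,1,45]]]'

```text
time_s: 8.45
position: [0.5564, -0.0062, 0.0883]
tool_rot: [2.4, 2.023, 0.002]
ft_force: [0.2, -0.2, 0.5]
finger_gap: 0.0454
finger_force: 0.0
```

```bash
python3 st.py; python3 - <<'E'
from h import *
np.set_printoptions(precision=4,suppress=True)
for n in("side","top"):
    p=manip.grab_frame(n)
    print(n,[(np.array(r["position"]),r["conf"]) for r in manip.spot_point("tile",p)[:1]])
    if n=="side": cv2.imwrite("pics/side2.png",p["frame"][:,:,::-1]) 
E
```

```text
t 8.45 board xy mm [  30.5493 -148.7808] z 88.2596380132309 tooly rel board y deg -90.16608454534543 F [ 0.1698 -0.1558  0.4965] gap 0.045388458570472814 [-0.2118  0.6281  1.721  -0.0005  0.7896 -0.0414]
side [(array([0.4995, 0.4009, 0.0031]), 0.69)]
top [(array([0.5659, 0.0671, 0.0098]), 0.55)]
```

View pics/side2.png

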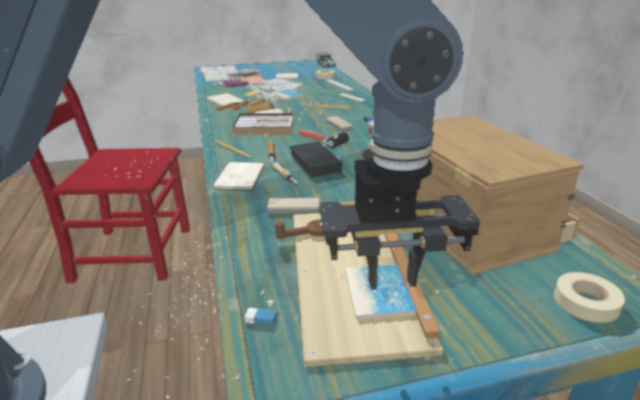

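The side view shows the gripper over the right end of the tile, which lies at (380,295) against the far fence. The eraser at (260,316) and the stone at (295,205) haven't moved.

Request:
jog_arm --steps '[[[-0.15,-0.05,0,0,45],[0,0,1,0,45],[0,0,0.6,0,45],[0,0,0.21,0,45],[0,0,0,0,45]]]'

```text
time_s: 9.28
position: [0.5524, -0.0116, 0.0155]
tool_rot: [-2.398, -2.029, 0.001]
ft_force: [0.4, 0.7, 0.7]
finger_gap: 0.0453
finger_force: 0.0
```

Request:
jog_arm --steps '[[[0.15,0,0,0,45],[0.15,0,0,0,45],[0.15,0,0,0,45],[0.15,0,0,0,45],[0.15,0,0,0,45]]]'

```text
time_s: 9.9
position: [0.5576, 0.0187, 0.0159]
tool_rot: [2.398, 2.029, 0.0]
ft_force: [0.9, -0.9, 0.6]
finger_gap: 0.045
finger_force: 0.3
```

```bash
python3 st.py
```

```text
t 9.9 board xy mm [  27.6431 -124.0471] z 15.894613598921952 tooly rel board y deg -89.96047236313754 F [ 0.8891 -0.8719  0.6137] gap 0.04495281738028255 [-0.1668  0.7537  1.7429 -0.0001  0.6448 -0.0002]
```

Request:
jog_arm --steps '[[[0.2,0,0,0,45],[0.2,0,0,0,45],[0.2,0,0,0,45],[0.2,0,0,0,45],[0.2,0,0,0,45]]]'

```text
time_s: 10.52
position: [0.5642, 0.0582, 0.0157]
tool_rot: [-2.399, -2.029, 0.0]
ft_force: [-0.8, -0.9, 0.8]
finger_gap: 0.0451
finger_force: 0.3
```

Request:
jog_arm --steps '[[[0.2,0,0,0,45],[0.2,0,0,0,45],[0.2,0,0,0,45],[0.2,0,0,0,45],[0.2,0,0,0,45]]]'

```text
time_s: 11.15
position: [0.5708, 0.0977, 0.0157]
tool_rot: [-2.399, -2.029, 0.0]
ft_force: [-0.7, -0.1, 0.1]
finger_gap: 0.0447
finger_force: 0.2
```

```bash
python3 st.py
```

```text
t 11.15 board xy mm [ 27.5325 -43.9753] z 15.732316471113911 tooly rel board y deg -89.97420683421424 F [-0.6984 -0.0557  0.0559] gap 0.04467958751415269 [-0.0234  0.7691  1.6875  0.      0.6851  0.1433]
```

Request:
jog_arm --steps '[[[0.2,0,0,0,45],[0.2,0,0,0,45],[0.2,0,0,0,45],[0.2,0,0,0,45],[0.2,0,0,0,45]]]'

```text
time_s: 11.78
position: [0.5775, 0.1371, 0.0157]
tool_rot: [-2.399, -2.029, 0.0]
ft_force: [-0.7, -0.6, 0.0]
finger_gap: 0.0451
finger_force: 0.1
```

Request:
jog_arm --steps '[[[0.2,0,0,0,45],[0.2,0,0,0,45],[0.2,0,0,0,45],[0.2,0,0,0,45],[0.2,0,0,0,45]]]'

```text
time_s: 12.4
position: [0.5842, 0.1765, 0.0158]
tool_rot: [2.399, 2.029, 0.0]
ft_force: [-0.5, 0.0, 0.5]
finger_gap: 0.0448
finger_force: 0.1
```

Request:
jog_arm --steps '[[[0.08,0,0,0,45],[0.08,0,0,0,45],[0.08,0,0,0,45],[0.05,0,0,0,45],[0,0,0,0,45]]]'

```text
time_s: 13.02
position: [0.586, 0.1875, 0.0157]
tool_rot: [-2.399, -2.029, -0.0]
ft_force: [0.6, 0.2, -0.1]
finger_gap: 0.0448
finger_force: 0.0
```

```bash
python3 st.py
```

```text
t 13.025 board xy mm [27.5701 47.1908] z 15.746151235394354 tooly rel board y deg -89.98004576286733 F [ 0.6398  0.202  -0.1049] gap 0.0447616945419136 [0.1283 0.7971 1.5916 0.0002 0.7527 0.295 ]
```

Request:
jog_arm --steps '[[[0.05,0,0,0,45],[0.05,0,0,0,45],[0.04,0,0,0,45],[0,0,0,0,45]]]'

```text
time_s: 13.52
position: [0.5861, 0.1901, 0.0157]
tool_rot: [2.396, 2.029, -0.008]
ft_force: [-1.3, -9.8, 2.6]
finger_gap: 0.0452
finger_force: 4.8
```

Request:
jog_arm --steps '[[[0.03,0,0,0,45],[0.03,0,0,0,45],[0,0,0,0,45]]]'

```text
time_s: 13.9
position: [0.5861, 0.1903, 0.0157]
tool_rot: [2.394, 2.029, -0.013]
ft_force: [-1.8, -15.6, 4.7]
finger_gap: 0.045
finger_force: 8.0
```

```bash
python3 st.py;  python3 - <<'E'
from h import *
p=manip.grab_frame("side"); cv2.imwrite("pics/side3.png",cv2.resize(p["frame"][180:380,260:470,::-1],None,fx=3,fy=3,interpolation=cv2.INTER_CUBIC)) 
E
```

```text
t 13.9 board xy mm [27.1613 49.9208] z 15.713991070257963 tooly rel board y deg -89.86087819591538 F [ -1.7641 -15.5844   4.7463] gap 0.04498323014699998 [ 0.1363  0.7996  1.5839 -0.0099  0.7632  0.3083]
```

View pics/side3.png

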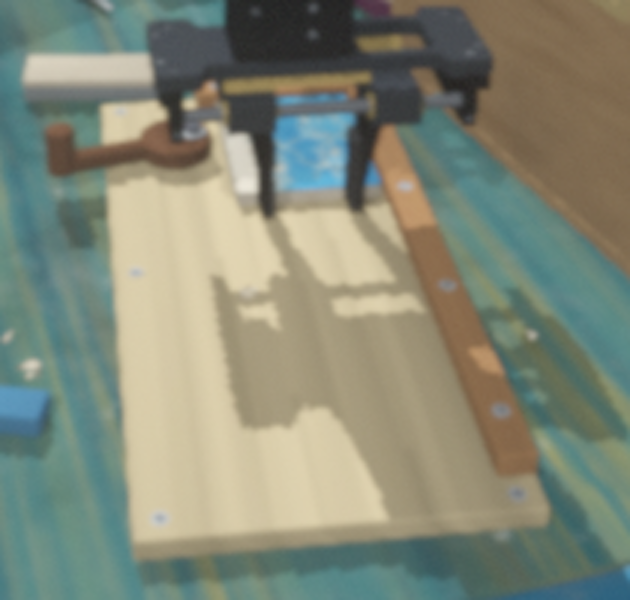

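The crop shows the tile at (310,160) up against the left fence, its near side beside the cam and both fingers on its right edge; the lever is still open. At 15 N the left-fence contact is firm. I'll push towards the far fence with closed fingers, to the right of the cam.

Request:
jog_arm --steps '[[[-0.3,0,0,0,45],[0,0,-0.9,0,0],[0,0,-0.9,0,0],[0.5,-0.95,0,0,0],[0.5,-0.9,0,0,0]]]'

```text
time_s: 14.58
position: [0.5188, 0.2359, 0.0885]
tool_rot: [2.4, 2.027, 0.004]
ft_force: [-0.1, 0.3, -0.4]
finger_gap: 0.013
finger_force: 0.0
```

```bash
python3 st.py;  python3 - <<'E'
from h import *
p=manip.grab_frame("top"); 
a=p["frame"][145:270,255:455,::-1]
cv2.imwrite("pics/crop4.png",cv2.resize(a,None,fx=4,fy=4,interpolation=cv2.INTER_CUBIC))
E
```

```text
t 14.575 board xy mm [-46.7463  83.6785] z 88.50219232606052 tooly rel board y deg -90.06884470429965 F [-0.0512  0.3248 -0.4326] gap 0.013023681509618693 [0.2302 0.6406 1.6857 0.0013 0.8131 0.3978]
```

View pics/crop4.png

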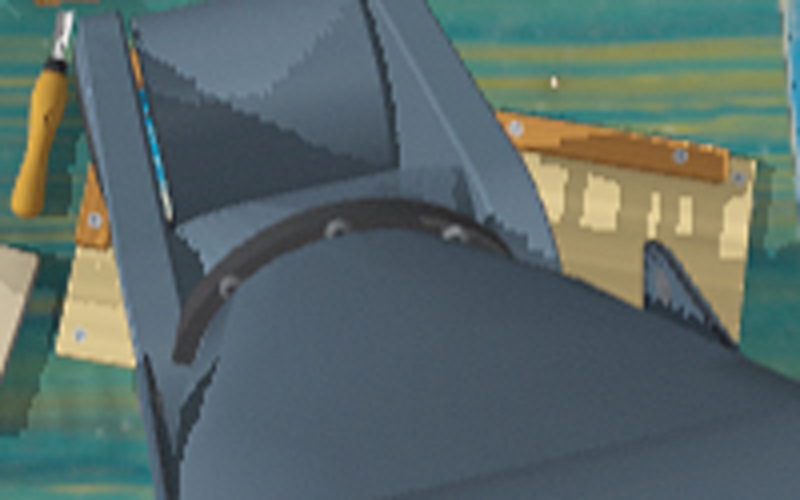

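The arm hides the tile except for a blue sliver at (150,130) by the left fence. I'll continue by force.

Request:
jog_arm --steps '[[[-0.1,0,0,0,0],[0,0,1,0,0],[0,0,0.6,0,0],[0,0,0.21,0,0],[0,0,0,0,0]]]'

```text
time_s: 15.25
position: [0.519, 0.2308, 0.015]
tool_rot: [2.4, 2.028, 0.0]
ft_force: [0.2, -0.5, -0.2]
finger_gap: 0.0006
finger_force: 0.0
```

Request:
jog_arm --steps '[[[0,0.1,0,0,0],[0,0.1,0,0,0],[0,0.08,0,0,0],[0,0.05,0,0,0],[0,0,0,0,0]]]'

```text
time_s: 15.88
position: [0.5315, 0.2291, 0.0155]
tool_rot: [2.399, 2.029, 0.0]
ft_force: [-0.3, 0.3, 0.2]
finger_gap: 0.0002
finger_force: 0.0
```

```bash
python3 st.py
```

```text
t 15.875 board xy mm [-33.0985  79.059 ] z 15.458142703837535 tooly rel board y deg -89.97878929246376 F [-0.2803  0.2849  0.1735] gap 0.000194845434412609 [ 0.2139  0.7692  1.6887 -0.      0.6834  0.3808]
```

Request:
jog_arm --steps '[[[0,0.04,0,0,0],[0,0.04,0,0,0],[0,0.03,0,0,0],[0,0,0,0,0]]]'

```text
time_s: 16.38
position: [0.5358, 0.2283, 0.0153]
tool_rot: [2.399, 2.029, 0.0]
ft_force: [0.3, -0.1, -0.1]
finger_gap: 0.0004
finger_force: 0.0
```

```bash
python3 st.py
```

```text
t 16.375 board xy mm [-28.7567  79.0523] z 15.34788375877882 tooly rel board y deg -89.9800697914932 F [ 0.2647 -0.0659 -0.0914] gap 0.000417325825800572 [ 0.2111  0.7721  1.679  -0.      0.6903  0.378 ]
```

Request:
jog_arm --steps '[[[0,0.04,0,0,0],[0,0.04,0,0,0],[0,0.03,0,0,0],[0,0,0,0,0]]]'

```text
time_s: 16.88
position: [0.5397, 0.2275, 0.0152]
tool_rot: [-2.398, -2.029, 0.001]
ft_force: [-1.3, -0.3, -0.7]
finger_gap: 0.0008
finger_force: 0.3
```

Request:
jog_arm --steps '[[[0,0.03,0,0,0],[0,0.03,0,0,0],[0,0,0,0,0]]]'

```text
time_s: 17.25
position: [0.5407, 0.2273, 0.0152]
tool_rot: [-2.397, -2.027, 0.004]
ft_force: [-5.0, 0.7, 3.2]
finger_gap: 0.0005
finger_force: 2.5
```

```bash
python3 st.py
```

```text
t 17.25 board xy mm [-23.7907  78.8908] z 15.19843292656382 tooly rel board y deg -89.9783133830337 F [-4.9826  0.7226  3.2325] gap 0.0005039507377607588 [0.2074 0.7762 1.6656 0.0008 0.7031 0.3736]
```

Request:
jog_arm --steps '[[[0,-0.35,0,0,0],[0,0,-1,0,24],[0.3,-0.6,-0.6,0,24],[0.25,-0.7,0,0,24],[0.25,-0.7,0,0,24]]]'

```text
time_s: 17.88
position: [0.4554, 0.275, 0.0801]
tool_rot: [2.397, 2.027, 0.006]
ft_force: [0.1, -0.0, -0.3]
finger_gap: 0.0229
finger_force: 0.0
```

Request:
jog_arm --steps '[[[0,0,0,1,24],[0,0,0,1,24],[0,0,0,1,24],[0,0,0,1,24],[0,0,0,1,24]]]'

```text
time_s: 18.5
position: [0.4558, 0.2746, 0.0796]
tool_rot: [2.843, 1.334, 0.005]
ft_force: [0.9, -0.9, -0.4]
finger_gap: 0.024
finger_force: 0.0
```

Request:
jog_arm --steps '[[[0,0,0,1,24],[0,0,0,1,24],[0,0,0,1,24],[0,0,0,1,24],[0,0,0,1,24]]]'

```text
time_s: 19.12
position: [0.4558, 0.2746, 0.0796]
tool_rot: [-3.093, -0.553, -0.005]
ft_force: [-0.1, -0.2, 0.2]
finger_gap: 0.024
finger_force: 0.0
```

Request:
jog_arm --steps '[[[0,0,0,1,24],[0,0,0,1,24],[0,0,0,1,24],[0,0,0,0,24]]]'

```text
time_s: 19.62
position: [0.4556, 0.2745, 0.0795]
tool_rot: [-3.14, -0.069, -0.004]
ft_force: [-0.8, 0.1, -0.5]
finger_gap: 0.0241
finger_force: 0.0
```

```bash
python3 st.py;  python3 - <<'E'
from h import *
p=manip.grab_frame("top"); 
a=p["frame"][145:270,255:455,::-1]
cv2.imwrite("pics/crop5.png",cv2.resize(a,None,fx=4,fy=4,interpolation=cv2.INTER_CUBIC))
p=manip.grab_frame("side")
print([(np.array(r["position"]),r["conf"]) for r in manip.spot_point("lever_knob",p)[:1]])
E
```

```text
t 19.625 board xy mm [-115.5469  111.2516] z 79.54883306923062 tooly rel board y deg -167.893427380554 F [-0.8163  0.0868 -0.4639] gap 0.024137470098548264 [ 0.3323  0.621   1.7874 -0.0005  0.7309  1.8593]
[(array([0.4486, 0.2777, 0.0476]), 0.65)]
```

View pics/crop5.png

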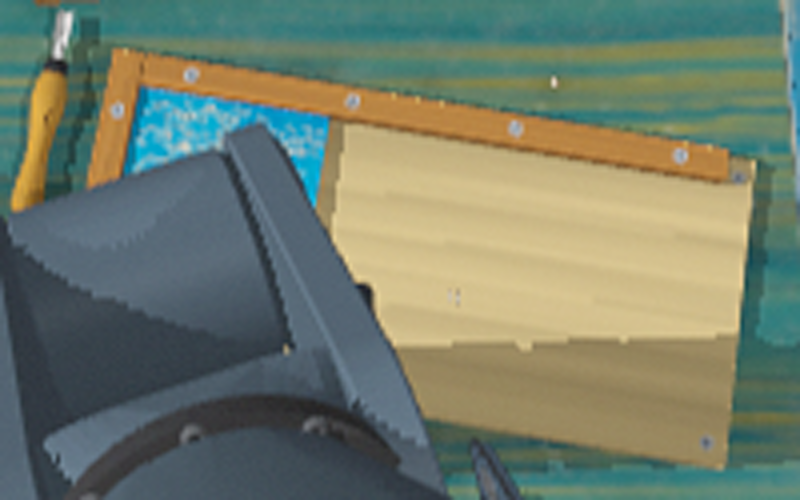

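The crop shows the tile seated in the corner: its blue top meets the far fence from (140,88) to (330,118) and the left fence from (138,90) downward. Next I'll straddle the knob.

Request:
jog_arm --steps '[[[-0.17,-0.07,0,0,36],[0,0,0,0,36],[0,0,0.7,0,36],[0,0,0.5,0,36],[0,0,0,0,36]]]'

```text
time_s: 20.4
position: [0.447, 0.2765, 0.0302]
tool_rot: [3.14, 0.067, -0.005]
ft_force: [0.3, 1.0, 0.1]
finger_gap: 0.0361
finger_force: 0.0
```

Request:
jog_arm --steps '[[[0,0,0,0,25],[0,0,0,0,25]]]'

```text
time_s: 20.65
position: [0.4487, 0.2772, 0.0322]
tool_rot: [-3.14, -0.067, -0.003]
ft_force: [0.9, -0.5, 0.4]
finger_gap: 0.0269
finger_force: 0.0
```

```bash
python3 st.py
```

```text
t 20.65 board xy mm [-122.7731  112.7076] z 32.202922521708494 tooly rel board y deg -167.96837478163178 F [ 0.8609 -0.4576  0.4118] gap 0.02694408699197208 [0.3413 0.7032 1.8182 0.     0.6184 1.8693]
```

Request:
jog_arm --steps '[[[0.012,0.23,0,-1,25],[0.012,0.23,0,-1,25],[0.012,0.23,0,-1,25],[0.012,0.23,0,-1,25],[0.012,0.23,0,-1,25]]]'

```text
time_s: 21.28
position: [0.4615, 0.2334, 0.0322]
tool_rot: [-3.015, -0.883, -0.0]
ft_force: [-1.1, 1.5, 1.1]
finger_gap: 0.0248
finger_force: 0.8
```

```bash
cat >> st.py <<'E'
b=1e3*np.array([c*d[0]+s*d[1],-s*d[0]+c*d[1]]);v=b-np.array([-38,129]);print("radius",np.hypot(*v),"theta",np.arctan2(-v[1],-v[0]))
E
python3 st.py
```

```text
t 21.275 board xy mm [-102.8885   71.7261] z 32.1834770295066 tooly rel board y deg -137.78625416715414 F [-1.1086  1.4672  1.1362] gap 0.02482744036158676 [0.2517 0.6968 1.843  0.0008 0.6017 1.2523]
radius 86.54950500906082 theta 0.7231462196657557
```

Request:
jog_arm --steps '[[[0.01,0.23,0,-1,25],[0.01,0.23,0,-1,25],[0.01,0.23,0,-1,25],[0.01,0.23,0,-1,25],[0.01,0.23,0,-1,25]]]'

```text
time_s: 21.9
position: [0.4942, 0.2021, 0.032]
tool_rot: [-2.683, -1.633, 0.002]
ft_force: [-1.9, 0.1, 0.9]
finger_gap: 0.0252
finger_force: 0.8
```

```bash
python3 st.py
```

```text
t 21.9 board xy mm [-65.4422  46.2805] z 32.04361445293177 tooly rel board y deg -107.77475307209087 F [-1.8934  0.1009  0.892 ] gap 0.025172130422112006 [0.1787 0.7085 1.7991 0.0003 0.6355 0.6559]
radius 87.15267186062201 theta 1.2504709546360049
```

Request:
jog_arm --steps '[[[0.01,0.23,0,-1,25],[0.003,0.11,0,-0.5,25],[0,0.05,0,-0.2,25],[0,0,0,0,25]]]'

```text
time_s: 22.4
position: [0.5092, 0.1963, 0.0317]
tool_rot: [2.532, 1.86, 0.0]
ft_force: [-0.9, 1.1, 0.2]
finger_gap: 0.0255
finger_force: 0.5
```

```bash
python3 st.py
```

```text
t 22.4 board xy mm [-49.6216  43.0039] z 31.69175502441769 tooly rel board y deg -97.80528504532556 F [-0.9344  1.1241  0.2377] gap 0.025457594988563655 [ 0.163   0.7171  1.7701 -0.      0.6543  0.4665]
radius 86.7778519128352 theta 1.436469560015798
```

Request:
jog_arm --steps '[[[0,0.04,0,0,25],[0,0.04,0,0,25],[0,0.03,0,0,25],[0,0,0,0,25]]]'

```text
time_s: 22.9
position: [0.5121, 0.195, 0.0313]
tool_rot: [-2.53, -1.86, 0.004]
ft_force: [-4.4, 1.6, 4.6]
finger_gap: 0.0249
finger_force: 2.5
```

```bash
python3 st.py
```

```text
t 22.9 board xy mm [-46.5394  42.254 ] z 31.272836447367904 tooly rel board y deg -97.78446347906967 F [-4.4059  1.5693  4.6087] gap 0.024910484394394194 [0.1597 0.7201 1.7622 0.0005 0.6622 0.4624]
radius 87.16532542751192 theta 1.4726708439668668
```

Request:
jog_arm --steps '[[[0,0.04,0,0,25],[0,0.04,0,0,25],[0,0,0,0,25]]]'

```text
time_s: 23.28
position: [0.5134, 0.1943, 0.0311]
tool_rot: [-2.529, -1.858, 0.008]
ft_force: [-7.3, 2.8, 5.4]
finger_gap: 0.0249
finger_force: 3.8
```

```bash
python3 st.py
```

```text
t 23.275 board xy mm [-45.141   41.7972] z 31.102822724723225 tooly rel board y deg -97.80443823682408 F [-7.3271  2.8142  5.3752] gap 0.024940807222956014 [0.1576 0.7218 1.7572 0.0016 0.6689 0.4598]
radius 87.49469095475796 theta 1.4890886302567357
```

Request:
jog_arm --steps '[[[0,0.04,0,0,25],[0,0.03,0,0,25],[0,0,0,0,25]]]'

```text
time_s: 23.65
position: [0.5145, 0.1938, 0.031]
tool_rot: [-2.527, -1.856, 0.012]
ft_force: [-9.2, 3.6, 7.0]
finger_gap: 0.0252
finger_force: 5.1
```

```bash
python3 st.py
```

```text
t 23.65 board xy mm [-44.0448  41.4293] z 31.014577794652592 tooly rel board y deg -97.82603863814212 F [-9.1513  3.6045  7.0029] gap 0.025213523384208174 [0.1559 0.7232 1.7529 0.0028 0.675  0.4575]
radius 87.779092711512 theta 1.5018781701331643
```

Request:
jog_arm --steps '[[[0,-0.1,0,0,34],[0,0,0,0,34],[0,0,0,0,34],[0,0,-0.5,0,34],[0,0,-1,0,34]]]'

```text
time_s: 24.28
position: [0.5158, 0.194, 0.0908]
tool_rot: [-2.531, -1.86, 0.002]
ft_force: [0.6, 0.2, 0.8]
finger_gap: 0.0338
finger_force: 0.0
```

Request:
jog_arm --steps '[[[0,0,-1,0,34],[-1,-1,0,0,34],[-1,-1,0,0,34],[-1,-1,0,0,34],[-1,0,0,0,34]]]'

```text
time_s: 24.9
position: [0.35, 0.0773, 0.1316]
tool_rot: [-2.528, -1.863, 0.002]
ft_force: [1.2, -0.8, 0.2]
finger_gap: 0.0341
finger_force: 0.0
```

```bash
python3 st.py;  python3 - <<'E'
from h import *
p=manip.grab_frame("top"); 
a=p["frame"][145:270,255:455,::-1]
cv2.imwrite("pics/crop6.png",cv2.resize(a,None,fx=4,fy=4,interpolation=cv2.INTER_CUBIC))
E
```

```text
t 24.9 board xy mm [-186.8475 -100.7721] z 131.56734694282108 tooly rel board y deg -97.64325136097598 F [ 1.2378 -0.7583  0.2437] gap 0.03409100668292838 [-0.0973  0.3655  2.1654 -0.0002  0.6122  0.2034]
radius 273.7714247938158 theta 0.9959656425138566
```

View pics/crop6.png

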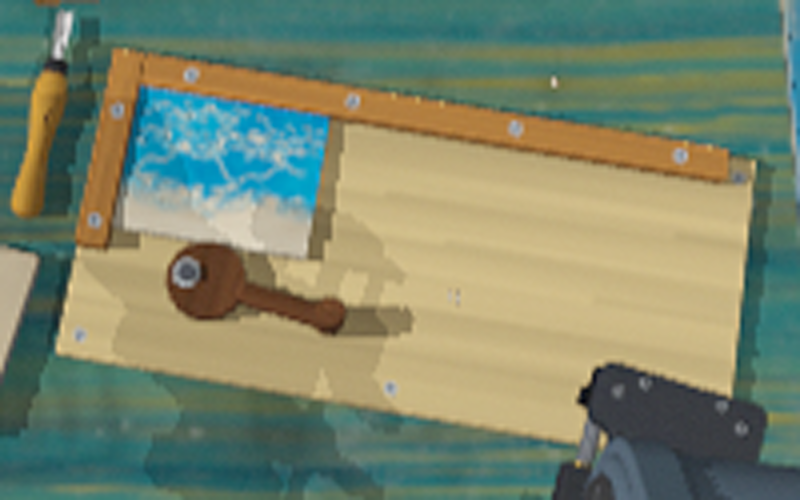

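The crop shows the tile in the corner, the cam against its near edge at (215,245) and the handle pointing right to the knob at (325,315). I'll check the squareness numerically.

```bash
python3 - <<'E'
from fit import *
p=manip.grab_frame("top")
c=lambda a:(np.array(a,float)+.5)/4-.5+[255,145]
T=np.array([[45,59,21],[45,-59,21],[-45,-59,21],[-45,59,21]])/1e3
a=p["frame"]; g=a.astype(int)
t,r=fit(p,T,c([[140,87],[329,118],[308,258],[122,230]])); print("tile",t,r.round(1).tolist())
b=np.array([.551,.1456,-.1672]);R=np.array([[np.cos(b[2]),-np.sin(b[2])],[np.sin(b[2]),np.cos(b[2])]])
print("in board mm",1e3*R.T@(t[:2]-b[:2]),t[2]-b[2])
w=lambda q,z:np.r_[b[:2]+R@np.array(q),z]
P=[w([.03+x,.121+y],.021) for x,y in((.045,.059),(.045,-.059),(-.045,-.059),(-.045,.059))]+[w([.075,.18],.026),w([-.03,.18],.026)]
print("ideal crop px",((proj(p,np.array(P))-[255,145]+.5)*4-.5).round(0).tolist())
k=unproj(p,c([[330,313]]),.046)[0];pv=b[:2]+R@[-.037,.13];d=R.T@(k[:2]-pv);print("lever",np.arctan2(-d[1],-d[0]),np.hypot(*d))
E
```

```text
tile [ 0.6002  0.259  -0.1495] [[0.1, 0.4], [0.5, -0.4], [0.4, 0.1], [-1.8, -0.1]]
in board mm [ 29.6656 120.0131] 0.017680371785529364
ideal crop px [[140.0, 86.0], [330.0, 117.0], [307.0, 259.0], [112.0, 227.0], [140.0, 84.0], [107.0, 249.0]]
lever 1.4251019876564552 0.08745606883655946
```

```bash
python3 -c "
from workcell import manip
print(manip.close_job())"
```

```text
the job is handed in; nothing more can be done
None
```

I pushed the tile home against both fences, turned the cam lever until the knob resisted with about 10 N (an estimated 1.43–1.47 rad), left it locked and handed in the job; no verdict was reported, and no contact was made with the gouge, eraser or whetstone.

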